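# Pin the spring-loaded draw bar into the clevis of the bench pull rig

### The arm

A 6-joint arm with a two-finger parallel gripper is mounted at the origin on the work surface; the furniture and walls round the work are solid. World frame = base frame: x ahead of the robot, y to its left, z up, the work surface at z = 0. Lengths are in m, angles in rad, forces in N, time in s.
With the tool pointing down it reaches from about 0.3 to 0.75 m from the base axis. Payload 8.5 kg.
Tool frame: the origin (TCP) lies on the centre line of the jaws, within the pads' length; the fingertips stand 11 mm ahead of it and the grasp point (between the pads) lies 8 mm behind it; z points along the fingers, y is the line along which they close (so a half turn about z gives the same grasp; the last joint's range is limited). The gripper opens to 88 mm and grips with 3 to 60 N. Pads are 18 mm wide; open, the fingers measure 123 mm over their backs; the gripper's body (75 mm by 187 mm) begins 45 mm behind the grasp point.
Start: joints at [0.476, 0.381, 1.297, -0, 1.464, -0.215], TCP at [0.424, 0.351, 0.25] pointing down, gripper open.
Joint ranges: [-3.11, 3.11], [-0.89, 2.33], [0.22, 2.48], [-1.42, 4.56], [0.17, 2.85], [-2.88, 2.88]. Speed limits (rad/s): [2.39, 2.39, 3.14, 3.14, 3.14, 3.14].

### API

Orientations are given as [roll, pitch, yaw] about the fixed x, y, z axes, in that order (R = Rz(yaw) Ry(pitch) Rx(roll)).
In Python, from rig import robot, optics gives the robot as it stands. The module is installed in compiled form; this text tells all that it offers.
- The arm moves only by the tool drive_tool, never from a script. Its arguments are lists of equal length, an entry for each row: "hand": the closure, from 0 (fully open) to 1 (shut); "translation": the shift along the world's x, y, z in m, a list of three; "twist": the turn about the world's z in degrees. In form: {"hand": [hand, ...], "translation": [[x, y, z], ...], "twist": [twist, ...]}. A call has 1 to 12 rows; each row shifts and turns the commanded pose from where the row before left it; what a row does not reach is not made up. A row lasts 1/10 s, in which the tool goes at most 50 mm and 8.59 degrees, less where a joint would pass 70% of its speed; a pose out of reach is approached as far as the arm can. A call is refused whole if a number of a shift passes 0.05 or a number of a turn 8.59, either way. A call with a gripper value outside its range is refused whole. The fingers move at their own pace and stop on an object; the grip force is fixed at half the most. Time passes only in rows, so rows that do not move let the fingers close. It gives the time, the measured TCP pose, the force, the opening and the grip force at its end, in the units of the state.
- robot.sense(): the state, without advancing time (a new reading comes with each control period).
- optics.read_camera(name): name is "scene" or "side" or "wrist"; returns a dict with "img" (384x512x3 uint8, red, green, blue), "range_z" (384x512 float32, m along the optical axis (not along the pixel's ray), 0 where there is no reading), "fov_y" (degrees; the focal length in pixels is half the picture's height over the tangent of half this angle, whatever the lens; pixels are square), "cx", "cy" (the principal point, pixels), "position" and "rotation" of the camera in the world. Camera axes: x right, y up, looking along -z (the intrinsics and any distortion apply to the point x, -y, -z); pixel columns grow to the right and rows downward; lengths in m; the calibration is good to about 2 mm. A picture is of the moment at which its call begins.
- robot.job_done(): hands the job in; it is judged then, once.
The state is a dict: "t": time; "joints": joint angles; "dq": joint speeds; "joint_efforts": joint torques, N m; "eef_pos": TCP position; "orientation": TCP orientation; "contact_force": force on the tool from outside, world axes, zero at the start; "wrist_torque": the same for the moment, N m; "width": finger opening in m; "grip_force": force on a finger pad.
Only numpy, scipy, OpenCV 4.12 (cv2) and the standard library are available. Lean on these libraries where they do the work, as an engineer would, in place of code of your own. Each camera call takes 0.05 s, during which the arm holds its last target. There are 200 camera calls.

### The job

Couple the bench pull rig: stand the red-handled pin in the hole of the clevis' upper ear, slide the spring-loaded draw bar into the clevis until the pin drops into the bar's hidden eye, then press the pin down until its collar is fully home on the clevis. Work gently (never force pin, bar and clevis against each other), leave the bar hanging on the pin, and leave the cup, the blue box and the purple-capped bottle where they stand.

Things in the scene. Friction and masses are not known exactly. Their poses are not given: they have to be found in the camera images.
- rig: Bench pull rig fixed to the bench, blue base plate 190x70x12 mm. Origin: on the bench under the pin bore; x is the sliding axis, from handle post to clevis, z up. Aluminium clevis: two level ears joined by a web on the +x side, each x = -20 to +56 mm, 46 mm wide; lower ear z = 12 to 26, gap, upper ear z = 42 to 62. One vertical 13.6 mm bore goes through both ears at x = y = 0.
- bore_mouth (a point): Centre of the bore at the top face of the upper ear, 62 mm above the bench; axes as the rig's.
- catch_ball (a point): On the bore axis in the lower ear, 22.5 mm above the bench, where two opposed spring balls stick out of the bore's wall. A pin that falls into the bore stops on the balls with about 5 to 9 mm still to go; a steady downward push of some 5 to 20 N snaps it past.
- barrel_end (a point): Centre of the handle-side end of the grey spring barrel that guides the bar: 28 mm diameter, 44 mm long towards the clevis, axis 34 mm and top 48 mm above the bench.
- draw_bar: Sliding draw bar with a black upright handle post, 14 mm diameter. Origin on the bar's axis, 34 mm above the bench, under the post. It slides only along the rig's x: at rest at rig x = -140 mm, it can be pushed 32 mm towards the clevis. A spring pushes it back (2 N at rest, 4 N at the end, friction 0.5 N), so it returns when let go.
- post_top (a point): Centre of the top of the bar's handle post, 68 mm above the bar's axis (102 mm above the bench).
- tongue_entry (a point): Point on the bar's axis 70 mm ahead of the post. The bar ends in a flat steel tongue (12 mm thick, top 40 mm above the bench, 32 mm wide) that always covers the bore inside the clevis. Its 14 mm eye hole is NOT measured: the tongue's length differs each time, and the eye comes under the bore after the bar is pushed somewhere between 8 and 24 mm from rest.
- pin: Loose clevis pin, 50 to 80 g, z up its length, origin at its tip centre: steel shank 12 mm diameter, 47 mm long (last 4 mm taper to 7 mm), dark collar 24 mm diameter at 47 to 52 mm, red grip 14 mm diameter at 52 to 94 mm. Starts upright in its stand, collar on the stand (tip 5 mm above the bench). Standing in the upper ear on the tongue its tip is 40 mm above the bench; fully home (collar on the ear) 15 mm.
- pin_tip (a point): The pin's tip centre (its origin). With the pin standing in the upper ear, it drops into the eye by its own weight as the bar is pushed slowly (about 10 mm/s) past it, the tip sinking from 40 to below 30 mm; it then blocks the bar, felt as a sudden rise of the push force. Pushing on beyond that (over some 10 N) jams it.
- pin_stand: Grey block 46x46x52 mm fixed to the bench, with a 14 mm hole from the top, 49 mm deep, in which the pin starts. Origin at the centre of the underside.
- pin_top (a point): Centre of the top face of the pin's red grip, 94 mm above the tip.
- cup: Bystander: specimen cup with red lid, 50 mm diameter, 59 mm high; origin under its centre.
- kit_box: Bystander: small blue carton 45x60x50 mm; origin under its centre.
- stain_bottle: Bystander: white bottle with purple cap, 44 mm diameter, 98 mm high; origin under its centre.

How it is judged:
By the outcome, as a careful person would: the job done as asked, in the order asked, and still so for the second after the job is handed in, with the robot touching nothing.
It also fails if it takes over 54 s, if anything falls off the work surface, if the arm or the gripper's body presses on something with over 40 N, if the wrist force passes 120 N, or if a joint passes its speed limit or range.

## Working session

There is one attempt and no reset: what is moved stays moved. The work goes in short steps, Python scripts to look and compute and a tool call to move; the robot and the scene stay as the last step left them, time stands still between calls to the robot, and variables do not carry over. Pictures are saved under pics/ and viewed, at most 10 in all, crops included, and the job is handed in when it is done.

Besides the shell and the picture viewer there is one more tool, called after ">>>" as a command line: name --pt "numbers of a row" for each row, then --argument value for the rest. drive_tool: Moves the arm, as the interface text tells. Its arguments: {"type":"object","properties":{"hand":{"type":"array","items":{"type":"number"}},"translation":{"type":"array","items":{"type":"array","items":{"type":"number"}}},"twist":{"type":"array","items":{"type":"number"}}},"required":["hand","translation","twist"]}

```bash
mkdir -p pics
cat > h.py <<'E'
import numpy as np,cv2
from rig import robot,optics
def cap(n,save=None):
    d=optics.read_camera(n)
    if save: cv2.imwrite(f'pics/{save}.png',d['img'][:,:,::-1])
    return d
def pts(d):
    H,W=d['range_z'].shape;f=H/2/np.tan(np.radians(d['fov_y'])/2)
    v,u=np.mgrid[:H,:W];z=d['range_z']
    p=np.stack([(u-d['cx'])/f*z,-(v-d['cy'])/f*z,-z],-1)
    R=np.array(d['rotation'])
    return p@R.T+np.array(d['position'])
def ray(d,u,v,h):
    H=d['img'].shape[0];f=H/2/np.tan(np.radians(d['fov_y'])/2)
    r=np.array(d['rotation'])@np.array([(u-d['cx'])/f,-(v-d['cy'])/f,-1]);c=np.array(d['position'])
    return c+r*(h-c[2])/r[2]
E
python3 - <<'E'
from h import *
ims=[]
for n in ['scene','side','wrist']:
    d=cap(n); print(n,d['fov_y'],d['cx'],d['cy'],d['position'],np.array(d['rotation']).round(3).tolist(),[k for k in d], (d['range_z']>0).mean())
    ims.append(d['img'][:,:,::-1]); np.save(n+'.npy',d,allow_pickle=True)
cv2.imwrite('pics/a.png',cv2.resize(np.vstack([np.hstack(ims[:2]),np.hstack([ims[2],ims[2]*0])]),(800,600),interpolation=cv2.INTER_AREA))
print(robot.sense())
E
```

```text
scene 53.83904443918117 252.2539710971079 186.94211182278 [ 0.0151995  -0.93563857  0.53355072] [1.08, -0.008, -0.606] ['img', 'range_z', 'fov_y', 'cx', 'cy', 'position', 'rotation'] 0.9959615071614584
side 45.47923364571814 251.08678892295805 187.16936498507425 [ 0.04014365 -1.01877144  0.54762975] [1.077, -0.02, -0.538] ['img', 'range_z', 'fov_y', 'cx', 'cy', 'position', 'rotation'] 0.9959615071614584
wrist 70.93531488498567 254.66188456910143 190.8216939404986 [0.37725967 0.40669451 0.38453849] [-0.289, 0.002, 0.69] ['img', 'range_z', 'fov_y', 'cx', 'cy', 'position', 'rotation'] 0.9962107340494791
{'t': 0.15, 'joints': array([ 4.75711510e-01,  3.81027961e-01,  1.29804535e+00, -1.50070439e-06,
        1.46360124e+00, -2.15300811e-01]), 'dq': array([ 3.66581925e-06, -1.66587052e-03, -2.36300092e-03, -7.71817181e-04,
       -1.61934764e-03,  2.40524167e-04]), 'joint_efforts': array([ 2.51392921e-03, -4.38082874e+01, -2.24614960e+01,  7.13293185e-02,
        3.43612873e-02, -9.61868614e-05]), 'eef_pos': array([0.42364412, 0.35042511, 0.24930066]), 'orientation': array([-3.14053542e+00, -2.29680560e-04,  2.26180869e+00]), 'contact_force': array([ 0.24059082,  0.19781665, -0.59623124]), 'wrist_torque': array([-0.02621501, -0.0118832 ,  0.0079338 ]), 'grip_force': 0.0, 'width': 0.08816655287676452}
```

View pics/a.png

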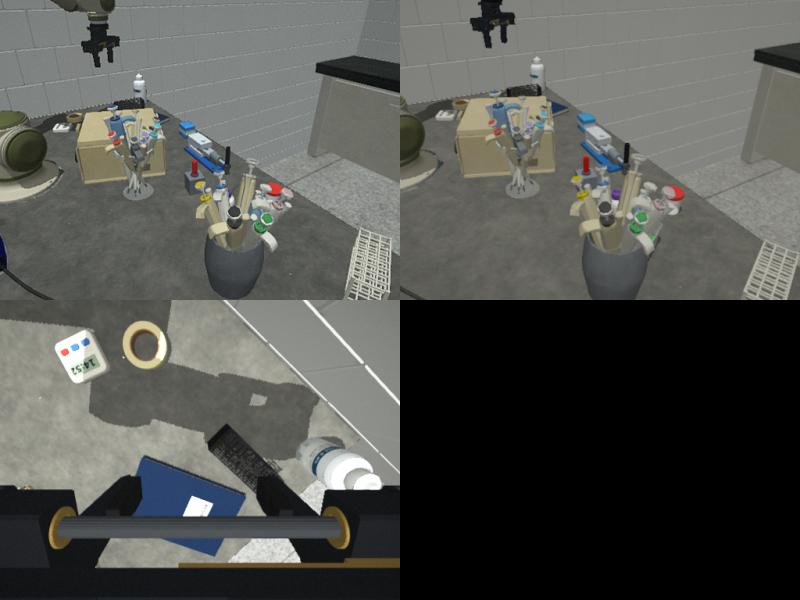

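The scene view shows the pin and stand at about (247,225) full-res px. The rig is right behind it, with the post at (291,200) and the blue plate around (262,195). The wrist camera doesn't see the rig yet.

```bash
sed -i "s/^def pts/from scipy.spatial.transform import Rotation as Ro\ndef RR(d): return Ro.from_euler('xyz',d['rotation']).as_matrix()\ndef pts/; s/np.array(d\['rotation'\])/RR(d)/" h.py
python3 - <<'E'
from h import *
for n in ['scene','side']:
    d=np.load(n+'.npy',allow_pickle=True).item(); P=pts(d); im=d['img']
    hsv=cv2.cvtColor(im,cv2.COLOR_RGB2HSV)
    b=P[...,2]; print(n,'table z',np.median(P[300:340,100:200,2]))
    for nm,m in dict(red=((hsv[...,0]<8)|(hsv[...,0]>172))&(hsv[...,1]>150)&(hsv[...,2]>80),blue=(abs(hsv[...,0]-106)<10)&(hsv[...,1]>150),purp=(abs(hsv[...,0]-135)<12)&(hsv[...,1]>90),dark=(hsv[...,2]<45)&(b>0.02)&(b<.13)).items():
        k,l,s,c=cv2.connectedComponentsWithStats(m.astype(np.uint8))
        for i in range(1,k):
            if s[i,4]>25:
                q=P[l==i]; print(nm,s[i].tolist(),np.median(q,0).round(3),q.min(0).round(3),q.max(0).round(3))
    x0,y0=(220,130)
    cv2.imwrite(f'pics/c_{n}.png',cv2.resize(im[y0:y0+150,x0:x0+180,::-1],None,fx=2.2,fy=3.3/1.5,interpolation=cv2.INTER_CUBIC))
a=[cv2.imread(f'pics/c_{n}.png') for n in ['scene','side']]
cv2.imwrite('pics/c.png',np.hstack(a))
E
```

```text
scene table z 0.0018075009774731199
red [139, 168, 7, 6, 28] [ 0.213 -0.289  0.222] [ 0.015 -0.936  0.219] [ 0.219 -0.281  0.534]
red [145, 178, 9, 8, 47] [ 0.223 -0.286  0.195] [ 0.216 -0.294  0.189] [ 0.232 -0.275  0.199]
red [246, 205, 6, 18, 104] [ 0.418 -0.345  0.083] [ 0.414 -0.349  0.061] [ 0.426 -0.334  0.102]
red [341, 234, 21, 17, 215] [ 0.557 -0.529  0.061] [ 0.533 -0.545  0.051] [ 0.579 -0.497  0.064]
blue [236, 188, 52, 33, 398] [ 0.529 -0.245  0.014] [ 0.015 -0.936  0.001] [ 0.568 -0.115  0.534]
dark [179, 125, 6, 12, 39] [0.582 0.346 0.036] [0.567 0.327 0.02 ] [0.587 0.378 0.058]
dark [9, 183, 51, 47, 775] [ 0.035 -0.085  0.101] [-0.015 -0.107  0.047] [ 0.09  -0.022  0.13 ]
dark [288, 188, 6, 23, 110] [ 0.548 -0.337  0.076] [ 0.544 -0.341  0.043] [ 0.555 -0.327  0.105]
dark [0, 327, 24, 34, 157] [-0.069 -0.379  0.034] [-0.076 -0.416  0.021] [-0.05  -0.354  0.048]
side table z -0.0017395119535725256
red [120, 164, 10, 9, 48] [ 0.227 -0.288  0.191] [ 0.22  -0.296  0.187] [ 0.235 -0.278  0.196]
red [235, 200, 7, 21, 130] [ 0.421 -0.348  0.081] [ 0.04  -1.019 -0.003] [ 0.5
[... 159 characters left out ...]
14] [0.549 0.136 0.011] [0.614 0.233 0.016]
blue [239, 190, 24, 22, 46] [ 0.526 -0.22   0.006] [ 0.523 -0.279  0.001] [ 0.529 -0.164  0.012]
blue [265, 216, 16, 5, 29] [ 0.531 -0.307  0.005] [ 0.52  -0.31   0.003] [ 0.552 -0.293  0.01 ]
purp [273, 245, 8, 8, 26] [ 0.408 -0.503  0.091] [ 0.403 -0.508  0.086] [ 0.416 -0.493  0.094]
dark [176, 109, 5, 12, 42] [0.584 0.342 0.031] [0.57  0.326 0.02 ] [0.588 0.371 0.052]
dark [137, 111, 37, 13, 147] [0.482 0.358 0.032] [0.452 0.33  0.022] [0.564 0.386 0.053]
dark [0, 168, 30, 36, 245] [ 0.062 -0.08   0.094] [ 0.023 -0.101  0.073] [ 0.09  -0.057  0.129]
dark [286, 183, 8, 26, 142] [ 0.551 -0.341  0.074] [ 0.547 -0.345  0.043] [ 0.56  -0.332  0.102]
```

View pics/c.png

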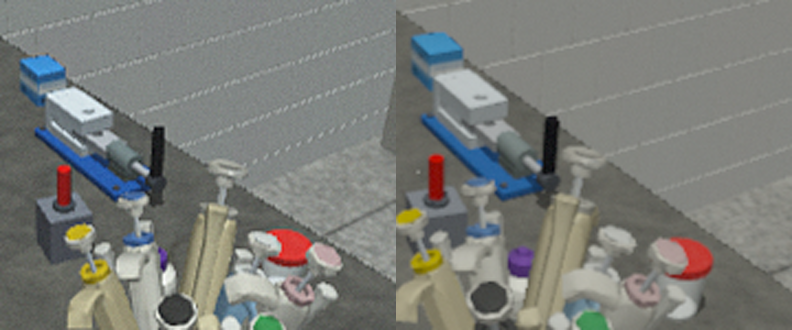

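Pin is at about (0.42,-0.341), post at about (0.552,-0.335), and the rig's x axis points roughly along world +y. The blue box is beyond the clevis, the cup near (0.56,-0.53). Next is a check for wall and path clearance.

Run:
```python
from h import *
d=np.load('scene.npy',allow_pickle=True).item(); P=pts(d).reshape(-1,3)
for y in np.arange(-.45,.4,.1):
    s=P[(abs(P[:,1]-y)<.05)]
    w=s[(s[:,2]>.13)&(s[:,0]>.5)]; o=s[(s[:,0]>.3)&(s[:,0]<.56)]
    t=s[(abs(s[:,2])<.01)]
    print(round(y,2),'wall x min',w[:,0].min().round(3) if len(w) else None,'maxz mid',o[:,2].max().round(3) if len(o) else None,'table xmax',t[:,0].max().round(3) if len(t) else None)
```

```text
-0.45 wall x min None maxz mid 0.099 table xmax 0.669
-0.35 wall x min None maxz mid 0.225 table xmax 0.668
-0.25 wall x min None maxz mid 0.238 table xmax 0.669
-0.15 wall x min None maxz mid 0.235 table xmax 2.247
-0.05 wall x min None maxz mid 0.161 table xmax 2.461
0.05 wall x min None maxz mid 0.159 table xmax 2.69
0.15 wall x min 2.794 maxz mid 0.003 table xmax 2.827
0.25 wall x min 2.781 maxz mid 0.494 table xmax 2.831
0.35 wall x min 0.5 maxz mid 0.49 table xmax 2.836
```

>>> drive_tool --hand '[0, 0, 0, 0, 0, 0, 0]' --pt "0 -0.02 0.04" --pt "0.005 -0.04 0.02" --pt "0.005 -0.05 0" --pt "0.005 -0.05 0" --pt "0.005 -0.05 0" --pt "0.005 -0.05 0" --pt "0.005 -0.05 0" --twist '[-3, -3, -3, -3, -3, -3, -3]'

```text
t: 0.85
eef_pos: [0.4533, 0.0399, 0.3097]
orientation: [3.142, -0.0, 1.893]
contact_force: [0.4, -0.7, -0.1]
width: 0.0883
grip_force: 0.0
```

>>> drive_tool --hand '[0, 0, 0, 0, 0, 0, 0, 0]' --pt "0.005 -0.05 0" --pt "0.005 -0.05 0" --pt "0.005 -0.05 0" --pt "0.005 -0.05 0" --pt "0.005 -0.05 0" --pt "0.0 -0.05 0" --pt "0 -0.03 0" --pt "0 0 0" --twist '[-3, -3, -3, -3, -3, -3, -0.5, 0]'

```text
t: 1.65
eef_pos: [0.478, -0.2904, 0.3084]
orientation: [-3.14, -0.001, 1.568]
contact_force: [-0.2, 0.4, -1.1]
width: 0.0883
grip_force: 0.0
```

Run:
```python
from h import *
s=robot.sense(); print(s['eef_pos'],s['orientation'])
d=cap('wrist','w1'); np.save('w1.npy',d,allow_pickle=True); print(d['position'],d['rotation'])
```

```text
[ 0.47803732 -0.29042406  0.30842562] [-3.14006322e+00 -7.37546323e-04  1.56808173e+00]
[ 0.47884218 -0.21743153  0.44379263] [-0.28875964  0.00177409 -0.00341884]
```

View pics/w1.png

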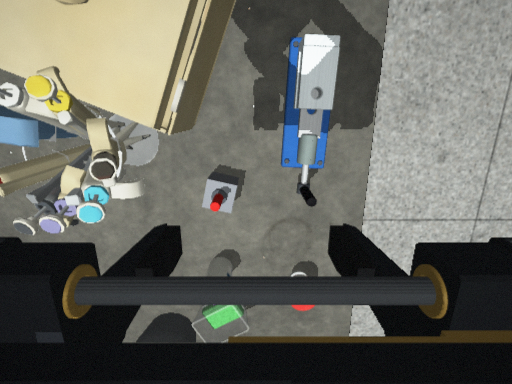

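The wrist view shows the bore mouth at (317,93), barrel at (306,148), post top at about (311,202), and pin top at about (213,207) on the stand. The rig's x axis points almost straight up the image.

Run:
```python
from h import *
d=np.load('w1.npy',allow_pickle=True).item(); P=pts(d); im=d['img'];hsv=cv2.cvtColor(im,cv2.COLOR_RGB2HSV)
print('table',np.median(P[150:200,250:280,2]))
g=cv2.cvtColor(im,cv2.COLOR_RGB2GRAY)
# bore
r=g[83:104,305:330]; m=(r<110).astype(np.uint8); k,l,s,c=cv2.connectedComponentsWithStats(m); 
for i in range(1,k):
    if s[i,4]>30: print('bore',s[i],c[i]+[305,83],ray(d,*(c[i]+[305,83]),.062))
# clevis upper ear by depth
m=((abs(P[...,2]-.062)<.006)&(P[...,0]>.5)&(P[...,0]<.64)&(P[...,1]>-.3)&(np.mgrid[:384,:512][0]<150)).astype(np.uint8)
k,l,s,c=cv2.connectedComponentsWithStats(m); i=1+s[1:,4].argmax()
cnt=max(cv2.findContours((l==i).astype(np.uint8),0,2)[0],key=cv2.contourArea)
bx=cv2.boxPoints(cv2.minAreaRect(cnt)); print('ear z',np.median(P[l==i],0)); print([ray(d,*b,.062)[:2].round(4).tolist() for b in bx])
# red pin
red=((hsv[...,0]<8)|(hsv[...,0]>172))&(hsv[...,1]>140)&(hsv[...,2]>60)
red[:,:180]=0;red[:,250:]=0;red[230:]=0
v,u=np.nonzero(red);print('red',u.min(),u.max(),v.min(),v.max()); q=P[red];print(q.max(0),q.min(0))
t=red&(P[...,2]>.094);v,u=np.nonzero(t);print('top px',u.mean(),v.mean(),t.sum(),ray(d,u.mean(),v.mean(),.099),np.median(P[t],0))
# post
bl=(g<60);bl[:180]=0;bl[215:]=0;bl[:,:290]=0;bl[:,325:]=0
t=bl&(P[...,2]>.097);v,u=np.nonzero(t);print('post',u.mean(),v.mean(),t.sum(),ray(d,u.mean(),v.mean(),.102),np.median(P[t],0))
# barrel axis
m=(P[...,2]>.035)&(P[...,2]<.052);m[:131]=0;m[168:]=0;m[:,:290]=0;m[:,325:]=0
v,u=np.nonzero(m);print('barrel',np.c_[P[m]].min(0),P[m].max(0)); 
for vv in range(132,166,5): 
    k=u[v==vv]; 
    if len(k): print(vv,k.min(),k.max(),ray(d,(k.min()+k.max())/2,vv,.034)[:2])
# stand top
st=(abs(P[...,2]-.052)<.006);st[:160]=0;st[230:]=0;st[:,:190]=0;st[:,250:]=0
cnt=max(cv2.findContours(st.astype(np.uint8),0,2)[0],key=cv2.contourArea);rc=cv2.minAreaRect(cnt);print('stand',rc,ray(d,*rc[0],.052))
cv2.imwrite('pics/w1c.png',cv2.resize(im[70:220,190:350,::-1],None,fx=4,fy=4,interpolation=cv2.INTER_CUBIC))
```

```text
table 0.00016929058233586258
bore [10  5  7 10 35] [318.65714286  91.85714286] [ 0.56348826 -0.19357884  0.062     ]
ear z [ 0.56122834 -0.16569046  0.06211612]
[[0.5357, -0.2127], [0.5396, -0.1228], [0.586, -0.1263], [0.5856, -0.2167]]
red 210 222 194 210
[ 0.42993086 -0.33406312  0.10095439] [ 0.40083696 -0.38459803 -0.00108191]
top px 214.7875 205.4625 80 [ 0.42370287 -0.34042194  0.099     ] [ 0.42377154 -0.34040395  0.098902  ]
post 310.735632183908 200.29885057471265 87 [ 0.55278552 -0.33239264  0.102     ] [ 0.55306784 -0.33292448  0.10206918]
barrel [ 0.54145253 -0.30069635  0.03518572] [ 0.57378592 -0.24603461  0.04975218]
132 298 319 [ 0.55818487 -0.24801662]
137 299 319 [ 0.55932497 -0.25535276]
142 299 316 [ 0.55746858 -0.26275586]
147 298 316 [ 0.55710479 -0.27024175]
152 298 315 [ 0.55673714 -0.27780679]
157 298 315 [ 0.5571297  -0.28545464]
162 297 314 [ 0.55599007 -0.29317941]
stand ((218.8000030517578, 194.89999389648438), (30.58719825744629, 29.611011505126953), 12.528807640075684) [ 0.42308022 -0.34014047  0.052     ]
```

View pics/w1c.png

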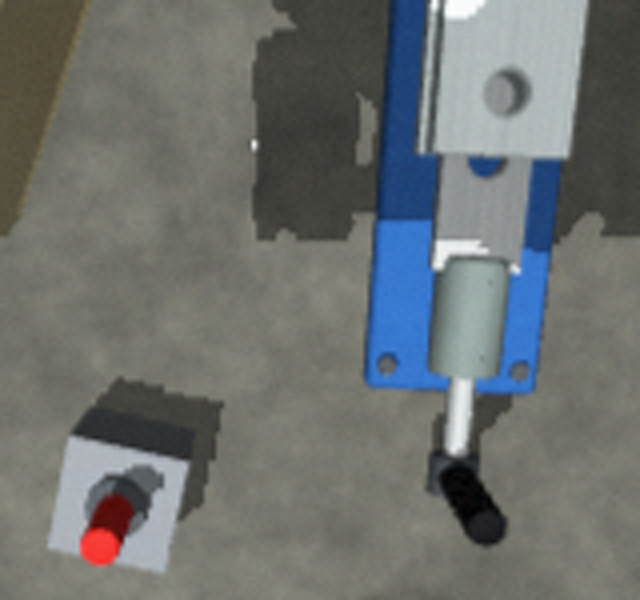

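Bore centre is at about (316.5,93.2) and pin top at (215,205). The tongue's eye edge peeks out as a blue crescent at about (312,111). The tube rack on the left needs a clearance check before descending.

Run:
```python
from h import *
d=np.load('w1.npy',allow_pickle=True).item()
print('bore',ray(d,316.5,93.2,.062),'eye rear edge',ray(d,312,114.5,.040),'ear front',ray(d,313,109,.062))
for n in ['w1','scene','side']:
    P=pts(np.load(n+'.npy',allow_pickle=True).item()).reshape(-1,3)
    for y0,y1 in [(-.38,-.30),(-.30,-.24),(-.24,-.16)]:
        s=P[(P[:,2]>.1)&(P[:,2]<.26)&(P[:,1]>y0)&(P[:,1]<y1)&(P[:,0]<.5)&(P[:,0]>.2)]
        print(n,y0,y1,s[:,0].max().round(3) if len(s) else None,np.sort(s[:,0])[-20:][::4].round(3))
```

```text
bore [ 0.56072035 -0.19525375  0.062     ] eye rear edge [ 0.56074503 -0.2228722   0.04      ] ear front [ 0.55722747 -0.21540722  0.062     ]
w1 -0.38 -0.3 0.428 [0.356 0.356 0.358 0.359 0.421]
w1 -0.3 -0.24 0.384 [0.382 0.383 0.383 0.383 0.383]
w1 -0.24 -0.16 0.416 [0.415 0.415 0.415 0.416 0.416]
scene -0.38 -0.3 0.427 [0.351 0.354 0.416 0.42  0.424]
scene -0.3 -0.24 0.381 [0.355 0.373 0.379 0.38  0.381]
scene -0.24 -0.16 0.414 [0.395 0.397 0.398 0.401 0.409]
side -0.38 -0.3 0.36 [0.352 0.353 0.354 0.356 0.357]
side -0.3 -0.24 0.384 [0.381 0.381 0.382 0.382 0.383]
side -0.24 -0.16 0.417 [0.402 0.403 0.404 0.406 0.413]
```

>>> drive_tool --hand '[0, 0, 0, 0, 0, 0, 0, 0, 0, 0, 0, 0]' --pt "0 0 0" --pt "0 0 0" --pt "0 0 0" --pt "0 0 0" --pt "0 0 0" --pt "0 0 0" --pt "0 0 0" --pt "-0.0109 -0.01 0" --pt "-0.0109 -0.01 0" --pt "-0.0109 -0.01 0" --pt "-0.0109 -0.01 0" --pt "-0.0109 -0.01 0" --twist '[-8.5, -8.5, -8.5, -8.5, -8.5, -8.5, -8.5, -8.5, -8.5, -8.5, -8.5, -8.5]'

```text
t: 2.9
eef_pos: [0.424, -0.3358, 0.31]
orientation: [-3.141, -0.0, -0.212]
contact_force: [-0.1, 0.2, -0.1]
width: 0.088
grip_force: 0.0
```

Run:
```python
from h import *
for n in ['w1','scene','side']:
    P=pts(np.load(n+'.npy',allow_pickle=True).item()).reshape(-1,3)
    s=P[(P[:,2]>.09)&(P[:,2]<.3)&(P[:,1]>-.6)&(P[:,1]<-.3)&(P[:,0]<.6)&(P[:,0]>.25)]
    h,_,_=np.histogram2d(s[:,0],s[:,1],[np.arange(.25,.61,.025),np.arange(-.6,-.29,.025)])
    print(n);print(h.astype(int))
```

```text
w1
[[  0   0   0   0   0   0   0   0   0   0 131 636]
 [  0   0   0   0   0   0   0   0   0   0  58 725]
 [  0   0   0   0   0   0   0   0   0   0   0  74]
 [  0   0   0   0   0   0   0   0   0   0   0 368]
 [  0   0   0   0   0   0   0   0   0   0   0  33]
 [  0   0   0   0   0   0   0   0   0   0   0   0]
 [  0   0   0   0   0   0   0   0   0   0  54   0]
 [  0   0   0   0   0   0   0   0   0   0  39   0]
 [  0   0   0   0   0   0   0   0   0   0   0   0]
 [  0   0   0   0   0   0   0   0   0   0   0   0]
 [  0   0   0   0   0   0   0   0   0   0   0   0]
 [  0   0   0   0   0   0   0   0   0   0  28   0]
 [  0   0   0   0   0   0   0   0   0   0  72   0]
 [  0   0   0   0   0   0   0   0   0   0   0   0]]
scene
[[208   0   0   0   0   0   0   0   0   0 156 267]
 [102   0   0   0   0   0   0   0   0   0  44 267]
 [286  42   0   0   0   0   0   0   0   0   0 124]
 [ 38  20   0   0   0   0   0   0   0   0   0  84]
 [ 29   0   0   0   0   0   0   0   0   0   0   8]
 [ 14   0   0   0   0   0   0   0   0   0   0   0]
 [  0   0   0  14   8   0   0   0   0   0  36   0]
 [  0   0   0   0  
[... 358 characters left out ...]
  0   0   0   0   0   0   0 219 265]
 [119   0   0   0   0   0   0   0   0   0 105 389]
 [261  19   0   0   0   0   0   0   0   0   0 237]
 [106  14   0   0   0   0   0   0   0   0   0 155]
 [ 12   0   0   0   0   0   0   0   0   0   0  25]
 [ 16   0   0   0   0   0   0   0   0   0   0   0]
 [ 12   0   0  38  35   0   0   0   0   6  23   0]
 [  0   0   0   0   0   0   0   0   0   2   8   0]
 [  0   0   0   0   0   0   0   0   0   0   0   0]
 [  0   0   0   0   0   0   0   0   0   0   0   0]
 [  0   0   0   0   0   0   0   0   0   0   0   0]
 [  0   0   0   0   0   0   0   0   0   0  14   0]
 [  0   0   0   0   0   0   0   0   0   0  28   0]
 [  0   0   0   0   0   0   0   0   0   0   0   0]]
```

>>> drive_tool --hand '[0, 0, 0.3, 0.3, 0.3, 0.3, 0.3, 0.3, 0.3, 0.3]' --pt "-0.001 -0.001 -0.02" --pt "0 0 -0.03" --pt "0 0 -0.04" --pt "0 0 -0.04" --pt "0 0 -0.035" --pt "0 0 -0.03" --pt "0 0 -0.02" --pt "0 0 -0.012" --pt "0 0 -0.01" --pt "0 0 0" --twist '[-6.5, -6.4, 0, 0, 0, 0, 0, 0, 0, 0]'

```text
t: 3.9
eef_pos: [0.4231, -0.3374, 0.0723]
orientation: [-3.141, 0.001, -0.432]
contact_force: [-0.4, -0.2, 0.3]
width: 0.0617
grip_force: 0.0
```

Run:
```python
from h import *
s=robot.sense(); print(s['eef_pos'],s['orientation'],s['width'])
d=cap('wrist','w2'); np.save('w2.npy',d,allow_pickle=True); 
P=pts(d); hsv=cv2.cvtColor(d['img'],cv2.COLOR_RGB2HSV)
red=((hsv[...,0]<8)|(hsv[...,0]>172))&(hsv[...,1]>140)&(hsv[...,2]>60)
t=red&(abs(P[...,2]-.099)<.005)&(abs(P[...,0]-.42)<.05)&(abs(P[...,1]+.34)<.05)
v,u=np.nonzero(t);print(u.mean(),v.mean(),t.sum(),ray(d,u.mean(),v.mean(),.099),ray(d,(u.min()+u.max())/2,(v.min()+v.max())/2,.099))
```

```text
[ 0.42312287 -0.33738194  0.0723228 ] [-3.14109943e+00  9.09259909e-04 -4.32363261e-01] 0.06165905587587954
262.19465648854964 265.912213740458 524 [ 0.4269229  -0.34328121  0.099     ] [ 0.427631   -0.34350391  0.099     ]
```

View pics/w2.png

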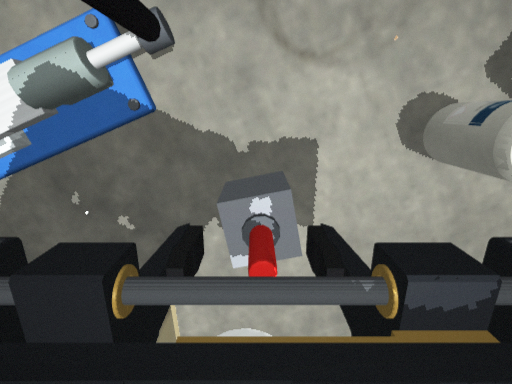

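The pin stands between the fingers at (262,266), with its top partly hidden behind the gripper's cross-bar. A small correction, then grip.

>>> drive_tool --hand '[0.3, 0.6, 0.8, 1, 1, 1, 1, 1]' --pt "0.001 -0.0015 0.001" --pt "0 0 0" --pt "0 0 0" --pt "0 0 0" --pt "0 0 0" --pt "0 0 0" --pt "0 0 0" --pt "0 0 0" --twist '[0, 0, 0, 0, 0, 0, 0, 0]'

```text
t: 4.75
eef_pos: [0.424, -0.3401, 0.0739]
orientation: [3.14, -0.0, -0.433]
contact_force: [-1.9, -2.3, 0.6]
width: 0.0134
grip_force: 30.0
```

Run:
```python
from h import *
s=robot.sense(); print(s['eef_pos'],s['orientation'],s['width'],s['contact_force'],s['wrist_torque'])
```

```text
[ 0.42395685 -0.34005611  0.0738591 ] [ 3.14045635e+00 -3.49899611e-04 -4.32905747e-01] 0.013431313754847274 [-1.87233049 -2.31084073  0.59357105] [-4.43694144e-01  4.61059692e-01 -2.86214204e-04]
```

>>> drive_tool --hand '[1, 1, 1, 1, 1, 1, 1, 1, 1, 1, 1, 1]' --pt "0 0 0.008" --pt "0 0 0.015" --pt "0 0 0.025" --pt "0 0 0.03" --pt "0 0 0.027" --pt "0.015 0.015 0" --pt "0.03 0.03 0" --pt "0.035 0.037 0" --pt "0.03 0.033 0" --pt "0.018 0.02 0" --pt "0.009 0.01 -0.01" --pt "0 0 -0.01" --twist '[0, 0, 0, 0, 0, 0, 0, 0, 0, 0, 0, 0]'

```text
t: 5.95
eef_pos: [0.5608, -0.1941, 0.158]
orientation: [-3.141, 0.0, -0.431]
contact_force: [-0.5, 0.0, -1.8]
width: 0.0128
grip_force: 30.0
```

>>> drive_tool --hand '[1, 1, 1]' --pt "0 0 -0.008" --pt "0 0 0" --pt "0 0 0" --twist '[0, 0, 0]'

```text
t: 6.25
eef_pos: [0.5598, -0.1962, 0.1506]
orientation: [-3.142, 0.001, -0.435]
contact_force: [0.1, -0.4, -0.6]
width: 0.0131
grip_force: 30.0
```

Run:
```python
from h import *
s=robot.sense(); print(s['eef_pos'],s['orientation'],s['width'],s['contact_force'])
d=cap('wrist'); np.save('w3.npy',d,allow_pickle=True);e=cap('scene');f=cap('side')
a=cv2.resize(d['img'],(560,420))
b=[cv2.resize(x['img'][y:y+90,220:340],(280,210),interpolation=cv2.INTER_CUBIC) for x,y in((e,140),(f,130))]
cv2.imwrite('pics/w3.png',np.hstack([a,np.vstack(b)])[:,:,::-1][:,:800])
```

```text
[ 0.55979401 -0.19619626  0.15060862] [-3.14158399e+00  6.17539343e-04 -4.34607119e-01] 0.013104973760174327 [ 0.10514434 -0.42501075 -0.59038255]
```

View pics/w3.png

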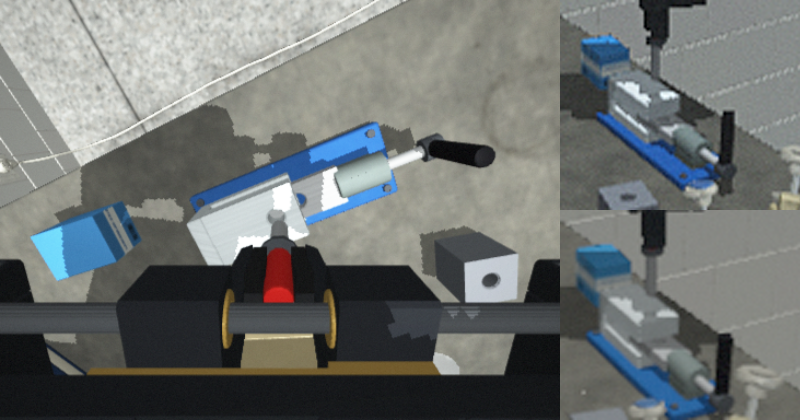

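The pin hangs above the clevis at wrist (278,225) in the scaled view, with the bore just beyond its tip at about (278,215). A zoomed crop will give the alignment.

Run:
```python
from h import *
d=np.load('w3.npy',allow_pickle=True).item()
c=d['img'][150:250,190:320]; cv2.imwrite('pics/w3c.png',cv2.resize(c,None,fx=6,fy=6,interpolation=cv2.INTER_CUBIC)[:,:,::-1])
H=384;f=H/2/np.tan(np.radians(d['fov_y'])/2)
def proj(p):
    q=RR(d).T@(np.array(p)-d['position']);return d['cx']+f*q[0]/-q[2],d['cy']-f*q[1]/-q[2]
b=(.5607,-.1953,.062);u=proj(b);print('bore pred',u,(u[0]-190)*6,(u[1]-150)*6)
t=(.5605,-.1958,.0815);u=proj(t);print('tip pred',u,(u[0]-190)*6,(u[1]-150)*6)
t=(.5605,-.1958,.0815+.047);u=proj(t);print('collar pred',u)
```

```text
bore pred (np.float64(252.90137348835944), np.float64(198.50543234931075)) 377.40824093015664 291.0325940958645
tip pred (np.float64(253.42257096994953), np.float64(206.06267425342915)) 380.5354258196972 336.3760455205749
collar pred (np.float64(253.11302126151946), np.float64(231.13481617841722))
```

View pics/w3c.png

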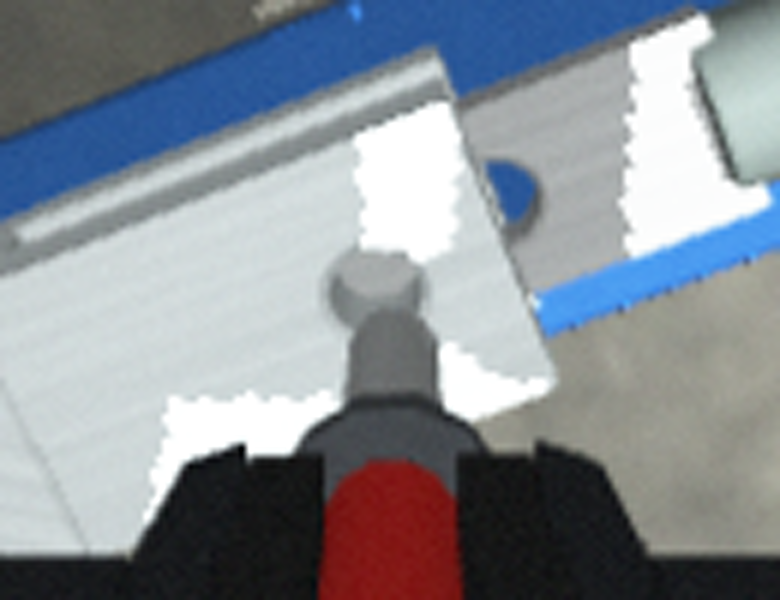

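Bore centre is at crop (377,294), matching the prediction. The pin shank sits at u≈394, so the pin must shift about 2 mm along +y. Correct, then lower slowly.

>>> drive_tool --hand '[1, 1, 1, 1, 1, 1, 1, 1]' --pt "0.0005 0.002 -0.006" --pt "0 0 -0.006" --pt "0 0 -0.004" --pt "0 0 -0.003" --pt "0 0 -0.003" --pt "0 0 -0.002" --pt "0 0 0" --pt "0 0 0" --twist '[0, 0, 0, 0, 0, 0, 0, 0]'

```text
t: 7.2
eef_pos: [0.561, -0.1932, 0.1268]
orientation: [-3.142, -0.0, -0.433]
contact_force: [0.0, -0.4, -0.4]
width: 0.0129
grip_force: 30.0
```

>>> drive_tool --hand '[1, 1, 1, 1, 1, 1]' --pt "0 0 -0.003" --pt "0 0 -0.003" --pt "0 0 -0.003" --pt "0 0 -0.003" --pt "0 0 0" --pt "0 0 0" --twist '[0, 0, 0, 0, 0, 0]'

```text
t: 7.8
eef_pos: [0.5609, -0.1932, 0.1147]
orientation: [-3.142, 0.0, -0.433]
contact_force: [0.2, 0.0, -1.8]
width: 0.0129
grip_force: 30.0
```

>>> drive_tool --hand '[1, 1, 1, 1]' --pt "0 0 -0.002" --pt "0 0 -0.0015" --pt "0 0 0" --pt "0 0 0" --twist '[0, 0, 0, 0]'

```text
t: 8.2
eef_pos: [0.5609, -0.1932, 0.1112]
orientation: [3.142, 0.0, -0.433]
contact_force: [0.1, 0.2, -0.9]
width: 0.0132
grip_force: 30.0
```

>>> drive_tool --hand '[0.8, 0.6, 0.5, 0.5, 0.5, 0.5]' --pt "0 0 0" --pt "0 0 0" --pt "0 0 0" --pt "0 0 0" --pt "0 0 0" --pt "0 0 0.01" --twist '[0, 0, 0, 0, 0, 0]'

```text
t: 8.8
eef_pos: [0.5604, -0.1929, 0.1205]
orientation: [-3.141, 0.003, -0.433]
contact_force: [0.6, 0.6, -0.0]
width: 0.0441
grip_force: 0.0
```

```bash
cat >> h.py <<'E'
def pintop():
    out=[]
    for n in ['scene','side']:
        d=cap(n);hsv=cv2.cvtColor(d['img'],cv2.COLOR_RGB2HSV)
        red=((hsv[...,0]<8)|(hsv[...,0]>172))&(hsv[...,1]>140)&(hsv[...,2]>50)
        P=pts(d);m=red&(abs(P[...,0]-.56)<.04)&(abs(P[...,1]+.195)<.04)
        if m.sum(): out.append((n,int(m.sum()),P[m].min(0).round(3).tolist(),P[m].max(0).round(3).tolist()))
    return out
E
python3 -c "
from h import *
s=robot.sense();print(s['width'],s['contact_force'],s['eef_pos']);print(pintop())"
```

```text
0.044073825458395756 [ 0.61302324  0.59966083 -0.02501303] [ 0.56041145 -0.19291735  0.12052529]
[('scene', 18, [0.552, -0.2, 0.094], [0.564, -0.189, 0.134]), ('side', 17, [0.541, -0.224, 0.093], [0.566, -0.194, 0.112])]
```

>>> drive_tool --hand '[0.5, 0.5, 0.5, 0.5, 0.5, 0.5, 0.5, 0.5, 0.5, 0.5]' --pt "0 0 0.02" --pt "0 0 0.03" --pt "0 0 0.03" --pt "0 -0.02 0.01" --pt "-0.002 -0.035 0" --pt "-0.003 -0.04 0" --pt "-0.003 -0.03 0" --pt "0 -0.014 0" --pt "0 0 -0.02" --pt "0 0 0" --twist '[0, 0, 0, 0, 5, 6, 6, 4.5, 0, 0]'

```text
t: 9.9
eef_pos: [0.5521, -0.3321, 0.1891]
orientation: [-3.139, 0.003, -0.059]
contact_force: [-0.2, -0.2, 0.4]
width: 0.0442
grip_force: 0.0
```

Run:
```python
from h import *
s=robot.sense();print(s['eef_pos'],s['orientation']);print(pintop())
d=cap('wrist');np.save('w4.npy',d,allow_pickle=True)
e=cap('scene')
cv2.imwrite('pics/w4.png',np.hstack([d['img'],cv2.resize(e['img'][130:230,220:320],(288,384),interpolation=cv2.INTER_CUBIC)])[:,:,::-1])
```

```text
[ 0.55207067 -0.33209523  0.18913093] [-3.1389625   0.00332422 -0.05868744]
[('scene', 67, [0.549, -0.202, 0.094], [0.562, -0.189, 0.137]), ('side', 88, [0.554, -0.206, 0.091], [0.566, -0.191, 0.132])]
```

View pics/w4.png

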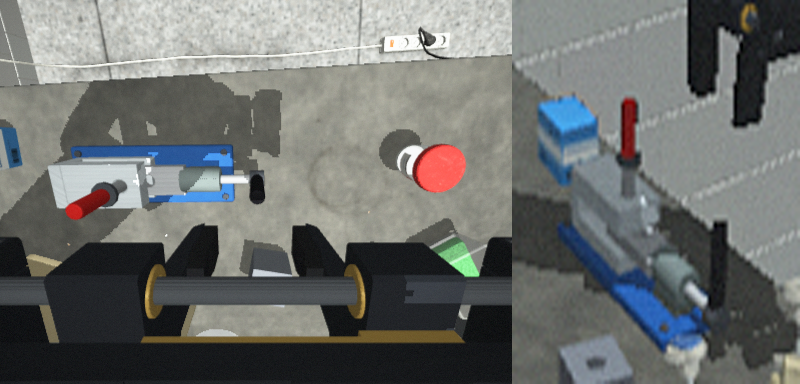

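The pin stands upright in the ear (scene crop (628,125)). The post top is at wrist (258,197), midway between the fingers.

```bash
python3 -c "
from h import *
d=np.load('w4.npy',allow_pickle=True).item();print(ray(d,258,197,.102),ray(d,258,193,.102));P=pts(d);print(P[190:204:3,258].round(4))"
```

```text
[ 0.55410209 -0.33540063  0.102     ] [ 0.55776466 -0.33560197  0.102     ]
[[ 0.5604 -0.3358  0.1018]
 [ 0.5575 -0.3356  0.1013]
 [ 0.5551 -0.3355  0.1023]
 [ 0.5525 -0.3353  0.1028]
 [ 0.5494 -0.3351  0.1017]]
```

>>> drive_tool --hand '[0.5, 0.5, 0.5, 0.5]' --pt "0 0 -0.02" --pt "0 0 -0.02" --pt "0 0 -0.02" --pt "0 0 0" --twist '[0, 0, 0, 0]'

```text
t: 10.5
eef_pos: [0.5524, -0.3313, 0.1296]
orientation: [-3.139, 0.003, -0.057]
contact_force: [0.7, 0.1, -0.0]
width: 0.0443
grip_force: 0.0
```

>>> drive_tool --hand '[0.5, 0.5, 0.5, 0.6, 0.73, 0.73, 0.73]' --pt "0.0015 -0.0015 -0.012" --pt "0 0 -0.012" --pt "0 0 -0.008" --pt "0 0 0" --pt "0 0 0" --pt "0 0 0" --pt "0 0 0" --twist '[0, 0, 0, 0, 0, 0, 0]'

```text
t: 11.2
eef_pos: [0.5546, -0.3338, 0.0998]
orientation: [3.141, -0.001, -0.058]
contact_force: [0.8, -0.2, 0.6]
width: 0.0238
grip_force: 0.0
```

>>> drive_tool --hand '[0.73, 0.73, 0.73, 0.73, 0.73, 0.73, 0.73, 0.73, 0.73, 0.73, 0.73, 0.73]' --pt "0 0.001 0" --pt "0 0.001 0" --pt "0 0.001 0" --pt "0 0.001 0" --pt "0 0.001 0" --pt "0 0.001 0" --pt "0 0.001 0" --pt "0 0.001 0" --pt "0 0.001 0" --pt "0 0.001 0" --pt "0.0005 0.001 0" --pt "0 0.001 0" --twist '[0, 0, 0, 0, 0, 0, 0, 0, 0, 0, 0, 0]'

```text
t: 12.4
eef_pos: [0.5548, -0.3216, 0.0993]
orientation: [3.142, 0.0, -0.058]
contact_force: [0.7, -4.1, -0.1]
width: 0.0237
grip_force: 1.9
```

>>> drive_tool --hand '[0.73, 0.73, 0.73, 0.73, 0.73, 0.73]' --pt "0 0.001 0" --pt "0 0.001 0" --pt "0 0.001 0" --pt "0.0005 0.001 0" --pt "0 0.001 0" --pt "0 0.001 0" --twist '[0, 0, 0, 0, 0, 0]'

```text
t: 13.0
eef_pos: [0.5552, -0.3156, 0.0993]
orientation: [-3.141, 0.001, -0.058]
contact_force: [-2.9, -3.1, 0.6]
width: 0.0236
grip_force: 1.8
```

>>> drive_tool --hand '[0.73, 0.73, 0.73, 0.73]' --pt "0 0.001 0" --pt "0 0.001 0" --pt "0 0.001 0" --pt "0 0.001 0" --twist '[0, 0, 0, 0]'

```text
t: 13.4
eef_pos: [0.5554, -0.3116, 0.0993]
orientation: [3.142, 0.0, -0.058]
contact_force: [-3.5, -4.1, 0.9]
width: 0.0237
grip_force: 1.9
```

```bash
python3 -c "
from h import *
print(pintop())"
```

```text
[('scene', 64, [0.551, -0.209, 0.093], [0.561, -0.196, 0.137]), ('side', 88, [0.553, -0.215, 0.089], [0.565, -0.19, 0.132])]
```

>>> drive_tool --hand '[0.73, 0.73, 0.73]' --pt "-0.0005 0.001 0" --pt "0 0.001 0" --pt "0 0 0" --twist '[0, 0, 0]'

```text
t: 13.8
eef_pos: [0.5553, -0.3095, 0.0993]
orientation: [3.142, -0.001, -0.058]
contact_force: [1.2, -2.3, -0.2]
width: 0.0241
grip_force: 1.5
```

```bash
python3 -c "
from h import *
print(pintop())"
```

```text
[('scene', 62, [0.551, -0.2, 0.076], [0.563, -0.188, 0.12]), ('side', 89, [0.554, -0.204, 0.073], [0.566, -0.184, 0.115])]
```

>>> drive_tool --hand '[0.73, 0.73, 0.73, 0.73, 0.73, 0.73, 0.6, 0.6, 0.6, 0.6]' --pt "0 -0.001 0" --pt "0 -0.001 0" --pt "0 -0.001 0" --pt "0 -0.001 0" --pt "0 -0.001 0" --pt "0 0 0" --pt "0 0 0" --pt "0 0 0.02" --pt "0 0 0.03" --pt "0 0 0.03" --twist '[0, 0, 0, 0, 0, 0, 0, 0, 0, 0]'

```text
t: 14.9
eef_pos: [0.5547, -0.3145, 0.18]
orientation: [-3.141, 0.001, -0.058]
contact_force: [0.2, -0.8, -0.2]
width: 0.0349
grip_force: 0.0
```

>>> drive_tool --hand '[1, 1, 1, 1, 1, 1, 1, 1, 1, 1]' --pt "0 0.01 0.005" --pt "0.002 0.03 0" --pt "0.002 0.04 0" --pt "0.002 0.03 0" --pt "0 0.0112 0" --pt "0 0 -0.02" --pt "0 0 -0.015" --pt "0 0 -0.01" --pt "0 0 0" --pt "0 0 0" --twist '[0, 0, 0, 0, 0, 0, 0, 0, 0, 0]'

```text
t: 15.9
eef_pos: [0.561, -0.1939, 0.1394]
orientation: [3.141, -0.0, -0.058]
contact_force: [-0.7, 0.7, 0.1]
width: 0.0003
grip_force: 0.0
```

Run:
```python
from h import *
s=robot.sense();print(s['eef_pos'],s['width'],s['contact_force'])
print(pintop())
d=cap('wrist');e=cap('scene')
cv2.imwrite('pics/w5.png',np.hstack([d['img'],cv2.resize(e['img'][130:230,220:320],(288,384),interpolation=cv2.INTER_CUBIC)])[:,:,::-1])
```

```text
[ 0.5610451  -0.193851    0.13942973] 0.00029469662202823187 [-0.66027089  0.68475981  0.05867793]
[('scene', 66, [0.551, -0.201, 0.078], [0.563, -0.189, 0.12]), ('side', 88, [0.554, -0.206, 0.076], [0.566, -0.19, 0.115])]
```

View pics/w5.png

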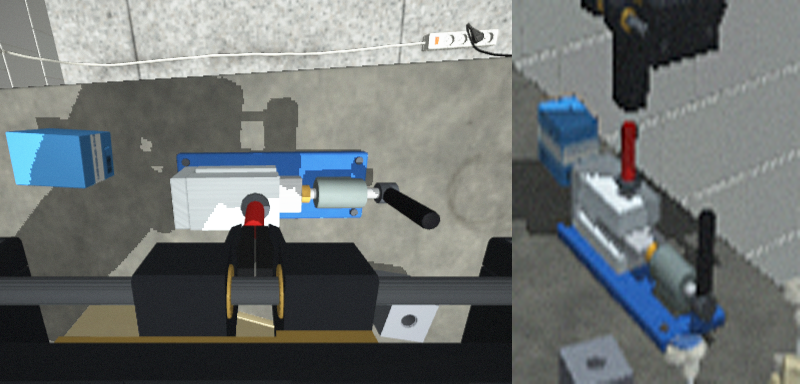

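The bar stays forward, the pin has dropped into the eye with its collar just above the ear, and the closed fingertips are right over the grip. Now press down gently.

>>> drive_tool --hand '[1, 1, 1, 1, 1, 1, 1]' --pt "0 0 -0.003" --pt "0 0 -0.003" --pt "0 0 -0.002" --pt "0 0 -0.002" --pt "0 0 -0.001" --pt "0 0 -0.001" --pt "0 0 0" --twist '[0, 0, 0, 0, 0, 0, 0]'

```text
t: 16.8
eef_pos: [0.5611, -0.1936, 0.1275]
orientation: [3.141, -0.001, -0.058]
contact_force: [0.6, 0.9, 0.9]
width: 0.0007
grip_force: 0.7
```

>>> drive_tool --hand '[1, 1, 1]' --pt "0 0 -0.001" --pt "0 0 -0.001" --pt "0 0 0" --twist '[0, 0, 0]'

```text
t: 17.1
eef_pos: [0.5616, -0.1939, 0.1264]
orientation: [3.14, -0.003, -0.058]
contact_force: [-0.7, 0.1, 7.4]
width: 0.0009
grip_force: 3.7
```

>>> drive_tool --hand '[1, 1, 1]' --pt "0 0 -0.001" --pt "0 0 -0.001" --pt "0 0 0" --twist '[0, 0, 0]'

```text
t: 17.4
eef_pos: [0.562, -0.1942, 0.1254]
orientation: [3.139, -0.004, -0.058]
contact_force: [-0.3, -1.0, 12.7]
width: 0.0001
grip_force: 5.9
```

>>> drive_tool --hand '[1, 1, 1]' --pt "0 0 -0.001" --pt "0 0 -0.0005" --pt "0 0 0" --twist '[0, 0, 0]'

```text
t: 17.7
eef_pos: [0.5617, -0.1941, 0.1234]
orientation: [3.14, -0.003, -0.058]
contact_force: [-0.3, -0.5, 9.5]
width: 0.0005
grip_force: 4.6
```

>>> drive_tool --hand '[1, 1, 1]' --pt "0 0 -0.001" --pt "0 0 -0.001" --pt "0 0 0" --twist '[0, 0, 0]'

```text
t: 18.0
eef_pos: [0.5614, -0.194, 0.1206]
orientation: [3.14, -0.002, -0.058]
contact_force: [0.4, -0.0, 5.8]
width: 0.0002
grip_force: 2.9
```

>>> drive_tool --hand '[1, 1, 1]' --pt "0 0 -0.001" --pt "0 0 0" --pt "0 0 0" --twist '[0, 0, 0]'

```text
t: 18.3
eef_pos: [0.5616, -0.1942, 0.1205]
orientation: [3.139, -0.003, -0.058]
contact_force: [-1.6, -0.5, 11.9]
width: 0.0003
grip_force: 5.8
```

```bash
python3 -c "
from h import *
print(robot.sense()['contact_force'],pintop())"
```

```text
[-1.56574392 -0.52199526 11.92269433] [('scene', 57, [0.553, -0.203, 0.069], [0.563, -0.19, 0.108]), ('side', 78, [0.55, -0.212, 0.068], [0.568, -0.192, 0.112])]
```

>>> drive_tool --hand '[1, 1, 1]' --pt "0 0 -0.001" --pt "0 0 0" --pt "0 0 0" --twist '[0, 0, 0]'

```text
t: 18.7
eef_pos: [0.5617, -0.1943, 0.1204]
orientation: [3.139, -0.004, -0.058]
contact_force: [-3.0, 0.5, 18.3]
width: 0.0005
grip_force: 9.0
```

>>> drive_tool --hand '[1, 1, 1, 1, 1, 1]' --pt "0 0 0.004" --pt "0 0 0.01" --pt "0 0 0.03" --pt "0 0 0.04" --pt "0 0 0.03" --pt "0 0 0" --twist '[0, 0, 0, 0, 0, 0]'

```text
t: 19.3
eef_pos: [0.562, -0.194, 0.2363]
orientation: [3.138, -0.007, -0.058]
contact_force: [-0.2, 0.0, -0.0]
width: 0.0003
grip_force: 0.0
```

Run:
```python
from h import *
print(pintop())
d=cap('wrist');e=cap('side');P=pts(d)
cv2.imwrite('pics/w6.png',np.hstack([d['img'],cv2.resize(e['img'][120:220,220:320],(288,384),interpolation=cv2.INTER_CUBIC)])[:,:,::-1])
```

```text
[('scene', 65, [0.552, -0.204, 0.07], [0.562, -0.188, 0.112]), ('side', 87, [0.554, -0.206, 0.066], [0.567, -0.192, 0.108])]
```

View pics/w6.png

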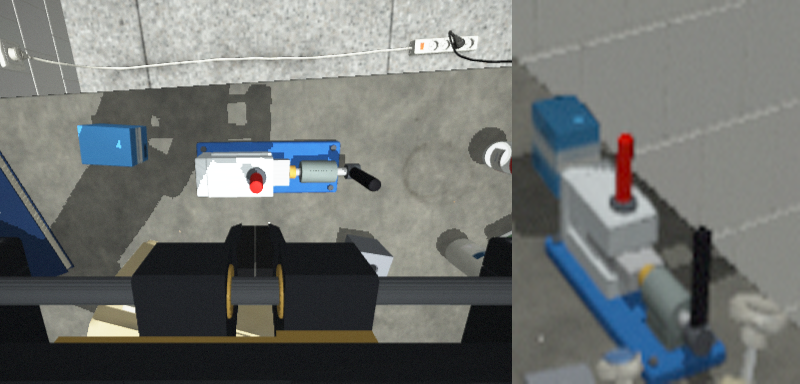

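The collar sits on the ear (side crop (623,205)). Pin top is at about 0.110 m, the bar is held forward, and the box and bottle are undisturbed. Handing in.

```bash
python3 -c "
from rig import robot
print(robot.job_done())"
```

```text
the job is handed in; nothing more can be done
None
```

The rig is coupled and handed in at about 19.5 s of robot time: the pin dropped into the bar's eye and was pressed home to a firm stop at about 18 N. The bar hangs on the pin, the bystanders weren't touched, and the judge's verdict was not shown.

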